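# Key in and hold the bandsaw's inching switch

### The job

A new blade is on the bandsaw and it needs inching round: take the red-headed key from the wooden key block and put it in the key switch on the green control station, wiggling it left and right under a light push to ease it past the sticky tumblers rather than forcing it, until its steel collar sits down on the switch face. Then turn it a quarter turn clockwise to the stop and hold it there against the spring for at least three seconds; finish while you are still holding the key turned. Do not press the start or stop buttons, and leave the other two keys, the oil can and the spanner where they are.

Things in the scene. Friction and masses are not known exactly. Their poses are not given: they have to be found in the camera images.
- red_key: steel machine key with a red head, 60 g, 64 mm long, upright, tip down, in a slot of the key block. Origin: centre of the tip; z up the shank to the head; x along the wide side of bit and head. From the tip up: bit 16 (x) by 5 (y) by 8 mm high; shank 6 mm thick to 20 mm; collar 16 mm across to 24 mm; neck 10 mm thick to 35 mm; then the head. Works the same after half a turn about z
- red_key_head (a point): centre of the red key's flat plastic head, 49 mm above its tip; same axes as the key. The head is 36 mm (x) by 12 mm (y) and reaches from 34 to 64 mm above the tip
- blue_key: the same key with a blue head, in another slot of the block; leave it
- black_key: the same key with a black head, in another slot of the block; leave it
- key_block: fixed oak block, 60 mm (x) by 190 mm (y) by 45 mm high, origin at the centre of its underside. Three slots in its top at y = -60, 0, +60 mm, each 7 (x) by 18 mm (y), 25 mm deep, a key in each (which in which varies). A key stands with its collar on the block's top, its tip 25 mm and mid-head 74 mm above the bench, its wide side along the block's y
- station: fixed green steel control box, 174 (x) by 244 (y) by 90 mm high, origin at the centre of its underside. On its lid, with height above it: key switch, square steel face 42 mm wide, 10 mm proud, at (0, 55) mm; green start button at (-35, -30), 18 mm; red stop mushroom at (-10, -85), 36 mm; orange lamp at (52, -20), 15 mm. White dot by the switch: rest; yellow dot: turned
- keyway (a point): centre of the keyway's mouth on the key switch's face, 100 mm above the bench; z up, x along the keyway's long side, towards the white dot (the yellow dot is towards -y). The mouth is 18 mm (x) by 12 mm (y) with a 2 mm chamfer. Key home: its collar rests on the face, its tip is 20 mm below this point, its wide side along x. Grip the head so that the fingers stay above the collar
- discs (a point): top of the two sticky tumbler discs, 4 mm below keyway. Each is 3 mm thick with a slot 20 by 7.6 mm, stuck askew, one 0.42 to 0.50 rad to one side, the next as much to the other; a key pushed straight stops dead. Turned to and fro by 0.40 rad about its axis under a push of 5 to 10 N it drops into each in turn (a hard push drags the disc along); below 10.5 mm the way home is free near angle 0
- key_switch (a joint): angle of the switch's rotor, rad: 0 at rest, growing clockwise seen from above to the stop at 1.57 (0.3 of slack the other way). The bit enters the rotor's slot 10.5 mm below the face, with about 0.15 rad of play before the rotor follows. The discs let the key turn a quarter only when it is home. The spring pulls back to 0, 0.16 N m at the stop: a key let go turns back
- start_button (a joint): travel of the green start button, m: 0 up, 0.006 fully pressed
- stop_button (a joint): travel of the red stop mushroom, m: 0 up, 0.006 fully pressed
- oiler: yellow oil can with a brass spout, 64 mm across, 152 mm high, standing to the left of the key block; origin at the centre of its underside; leave it
- spanner: plain steel spanner, 180 mm long, lying flat on the far side of the bench; origin under its middle; leave it
Things that resemble listed ones, but are neither listed nor needed, are in the scene too. What is meant by the red_key is not turquoise, and is the smaller of those in its own colour.

How it is judged:
On the way, in this order (a step that is already met when the one before it is completed fails the run):
1. the red key is fully home in the key switch, held, and not yet turned (z of red_key in the frame of keyway below -0.0175 m and horizontal distance between red_key and keyway below 0.003 m and value of joint key_switch below 0.4 rad and contact force between the fingers and red_key above 2 N), for 0.2 s.
2. the red key is held turned a quarter clockwise for three seconds (value of joint key_switch above 1.25 rad and z of red_key in the frame of keyway below -0.0165 m and contact force between the fingers and red_key above 2 N), for 2.5 s.
At the end, for the whole second after the job is handed in: the red key is home in the key switch (tip at least 16.5 mm below the face, within 3 mm of the keyway's centre, upright within 0.15 rad), the switch is turned beyond 1.25 rad and still, and the fingers are still gripping the key (over 2 N) (all of step 2 and velocity of joint key_switch below 0.3 rad/s and horizontal distance between red_key and keyway below 0.003 m and angle between red_key's own z axis and vertical below 0.15 rad); the arm keeps its last pose, push and grip.
It fails at once if the red key is forced: more than 50 N between it and the control station (contact force between red_key and station above 50 N).
It fails at once if the start button is pressed (value of joint start_button above 0.003 m).
It fails at once if the stop button is pressed (value of joint stop_button above 0.003 m).
It fails at once if another key is disturbed (moved more than 10 mm) (distance of any of blue_key, black_key from where it was at the start of the episode above 0.01 m).
It fails at once if the oil can or the spanner is disturbed (moved more than 20 mm) (distance of any of oiler, spanner from where it was at the start of the episode above 0.02 m).
It also fails if it takes over 72 s, if anything falls off the work surface, if the arm or the gripper's body presses on something with over 40 N, if the wrist force passes 120 N, or if a joint passes its speed limit or range.

### The arm

A 6-joint arm with a two-finger parallel gripper is mounted at the origin on the work surface. World frame = base frame: x ahead of the robot, y to its left, z up, the work surface at z = 0. Lengths are in m, angles in rad, forces in N, time in s.
With the tool pointing down it reaches from about 0.325 to 0.925 m from the base axis. Payload 3.1 kg.
Tool frame: the origin (TCP) lies midway between the tips of the shut fingers; the grasp point (between the pads) lies 19 mm behind it; z points along the fingers, y is the line along which they close (so a half turn about z gives the same grasp; the last joint's range is limited). The gripper opens to 85 mm and grips with 20 to 120 N. Pads are 22 mm wide; open, the fingers measure 114 mm over their backs; the gripper's body (76 mm by 85 mm) begins 54 mm behind the grasp point. The pads swing forward as they close: fully open they stand 13 mm farther back than shut.
Start: joints at [1.075, 0.217, 1.613, -0, 1.311, -0.112], TCP at [0.234, 0.58, 0.231] pointing down, gripper open.
Joint ranges: [-2.75, 2.75], [-0.78, 2.1], [0.31, 2.55], [-1.13, 4.27], [0.13, 2.63], [-2.58, 2.58]. Speed limits (rad/s): [2.79, 2.79, 3.14, 3.14, 3.14, 3.14].

### API

Orientations are given as a unit quaternion [w, x, y, z].
In Python, from cell import ctrl gives the robot as it stands.
- The arm moves only by the tool apply_moves, never from a script. Its argument "series" is a list of rows, each an object of numbers: "x", "y", "z": the shift along the tool's x, y, z in units of 25 mm (1.0 is 25 mm); "wx", "wy", "wz": the turn, a rotation vector about the tool's x, y, z in units of 5 degrees (1.0 is 5 degrees). In form: [{"x": .., "y": .., "z": .., "wx": .., "wy": .., "wz": ..}, ...]. A call has 1 to 5 rows; each row shifts and turns the commanded pose from where the row before left it, along the tool's axes as they then stand; what a row does not reach is not made up. A row lasts 1/12 s, in which the tool goes at most 41.7 mm and 7.16 degrees, less where a joint would pass 70% of its speed; a pose out of reach is approached as far as the arm can. A call is refused whole if a number of a shift passes 1 or a number of a turn 1, either way. A call with a gripper value outside its range is refused whole. "gripper" is the finger opening in mm, from 0 to 85.4, set as the call begins (left out, the last holds). The fingers move at their own pace and stop on an object; the grip force is fixed at half the most. Time passes only in rows, so rows that do not move let the fingers close. It gives the time, the measured TCP pose, the force, the opening and the grip force at its end, in the units of the state.
- ctrl.read_state(): the state, without advancing time (a new reading comes with each control period).
- ctrl.read_camera(name): name is "side" or "top"; returns the picture (384x512x3 uint8, blue, green, red); there is no depth.
- ctrl.camera_model(name): a dict with "fx", "fy", "cx", "cy" (pixels), "distortion" ([k1, k2, p1, p2, k3] as OpenCV has them; the pictures are not rectified), "camera_from_world" (4x4, takes a point from world to camera coordinates). Camera axes: x right, y down, z forward; pixel columns grow to the right and rows downward; lengths in m; the calibration is good to about 2 mm. A picture is of the moment at which its call begins. camera_model takes no time and is no camera call.
- ctrl.job_done(): hands the job in; it is judged then, once.
Trained networks look in the newest picture that a camera, given by its name, has taken for a name from the list of things; names that differ only in an ending like _2 or _b are one class to them, and where a whole thing is asked for, a point or a joint stands for the part that bears it (a point fixed in the world has none). Each returns a list of dicts, best first, with "confidence" (0 to 1); they miss things now and then, are a little off and sometimes report something else, mostly with a low value. They report only what shows in the picture. A call takes as long as a camera call. They do not tell look-alikes from the thing itself.
- ctrl.masks_of(camera, target): "pixels" (384x512 bool, what is visible of it).
- ctrl.place_of(camera, target): "point" ([x, y, z] in m, in world coordinates, good to about 4 mm: a listed point, or the origin of a listed thing).
The state is a dict: "t": time; "qpos": joint angles; "joint_vel": joint speeds; "joint_efforts": joint torques, N m; "position": TCP position; "tool_rot": TCP orientation; "force": force on the tool from outside, world axes, zero at the start; "ft_torque": the same for the moment, N m; "finger_gap": finger opening in m; "grip_force": force on a finger pad.
Only numpy, scipy, OpenCV 4.12 (cv2) and the standard library are available. Lean on these libraries where they do the work, as an engineer would, in place of code of your own. Each camera call takes 0.05 s, during which the arm holds its last target. There are 200 camera calls.

## Working session

There is one attempt and no reset: what is moved stays moved. The work goes in short steps, Python scripts to look and compute and a tool call to move; the robot and the scene stay as the last step left them, time stands still between calls to the robot, and variables do not carry over. Pictures are saved under pics/ and viewed, at most 10 in all, crops included, and the job is handed in when it is done.

Besides the shell and the picture viewer there is one more tool, called after "Call:" as name(argument=value, ...) on one line, values as JSON. apply_moves: Moves the arm, as the interface text tells. Its arguments: {"type":"object","properties":{"series":{"type":"array"},"gripper":{"type":"number"}},"required":["series"]}

```bash
mkdir -p pics
cat > h.py <<'E'
from cell import ctrl
import numpy as np, cv2
from scipy.spatial.transform import Rotation as R
def proj(cam,p):
    m=ctrl.camera_model(cam);T=np.array(m["camera_from_world"])
    K=np.array([[m["fx"],0,m["cx"]],[0,m["fy"],m["cy"]],[0,0,1]])
    return cv2.projectPoints(np.array(p,float).reshape(-1,1,3),cv2.Rodrigues(T[:3,:3])[0],T[:3,3],K,np.array(m["distortion"],float))[0].reshape(-1,2)
def back(cam,uv,z):
    m=ctrl.camera_model(cam);T=np.array(m["camera_from_world"])
    K=np.array([[m["fx"],0,m["cx"]],[0,m["fy"],m["cy"]],[0,0,1]])
    n=cv2.undistortPoints(np.array(uv,float).reshape(-1,1,2),K,np.array(m["distortion"],float)).reshape(-1,2)
    d=np.c_[n,np.ones(len(n))]@T[:3,:3]; c=-T[:3,:3].T@T[:3,3]
    return c+d*((z-c[2])/d[:,2])[:,None]
E
python3 - <<'E'
from h import *
a=ctrl.read_camera("top");b=ctrl.read_camera("side")
cv2.imwrite("pics/top.png",a);cv2.imwrite("pics/side.png",b)
for t in ["red_key_head","red_key","blue_key","black_key","key_block","station","keyway","oiler","spanner"]:
  for c in ["top","side"]:
    for r in ctrl.place_of(c,t)[:4]:
        print(t,c,round(r["confidence"],2),np.round(r["point"],4),np.round(proj(c,r["point"])[0]))
for c in("top","side"):
    T=np.array(ctrl.camera_model(c)["camera_from_world"]);print(c,-T[:3,:3].T@T[:3,3])
print(ctrl.read_state())
E
```

```text
red_key_head top 0.53 [0.5429 0.2122 0.0717] [212. 201.]
red_key_head top 0.52 [0.6404 0.2776 0.0496] [191. 170.]
red_key_head top 0.42 [0.4331 0.1723 0.0657] [226. 240.]
red_key_head side 0.65 [0.5464 0.2109 0.0726] [202. 172.]
red_key_head side 0.57 [0.4303 0.17   0.0684] [175. 200.]
red_key_head side 0.56 [0.6414 0.2793 0.0473] [212. 158.]
red_key top 0.45 [ 0.6408  0.2769 -0.0044] [194. 174.]
red_key top 0.4 [0.5435 0.2138 0.0254] [213. 204.]
red_key side 0.77 [4.307e-01 1.663e-01 4.000e-04] [179. 225.]
red_key side 0.73 [0.5474 0.2097 0.0257] [204. 188.]
red_key side 0.5 [0.6424 0.2778 0.0025] [213. 172.]
blue_key top 0.38 [0.5367 0.154  0.0238] [234. 206.]
blue_key side 0.58 [0.5355 0.1515 0.0237] [216. 200.]
black_key top 0.58 [0.558  0.2725 0.0256] [193. 199.]
black_key side 0.54 [0.5562 0.2699 0.024 ] [191. 179.]
black_key side 0.45 [ 0.5896 -0.1793  0.0026] [346. 261.]
key_block top 0.93 [ 0.5467  0.2127 -0.0011] [214. 204.]
key_block side 0.6 [0.548  0.2122 0.0018] [204. 196.]
station top 0.8 [ 0.5949 -0.1813  0.001 ] [345. 187.]
station top 0.34 [ 0.5126  0.4177 -0.0006] 
[... 549 characters left out ...]
array([ 1.07480869e+00,  2.16879386e-01,  1.61342055e+00, -1.65297167e-05,
        1.31131874e+00, -1.12234489e-01]), 'joint_vel': array([ 8.73700551e-05,  6.80663098e-04, -7.27570973e-05,  6.70811430e-04,
        1.30069952e-03, -6.66335509e-04]), 'joint_efforts': array([ 2.02063225e-04, -3.96908498e+01, -3.04260886e+01, -3.31975002e-05,
        8.30644258e-04,  4.22444586e-06]), 'position': array([0.23400417, 0.57953626, 0.23130231]), 'tool_rot': array([ 3.72647566e-06,  1.90699283e-01,  9.81648503e-01, -1.48029675e-05]), 'force': array([ 0.34669156,  0.21273427, -0.57110392]), 'ft_torque': array([ 0.00237151, -0.02025664,  0.01551449]), 'grip_force': 0.0, 'finger_gap': 0.0856931884160199}
```

Run:
```python
import cv2,numpy as np
a=cv2.imread("pics/top.png");b=cv2.imread("pics/side.png")
cv2.imwrite("pics/both.png",np.vstack([cv2.resize(a[130:280,120:390],(800,300*148//100),interpolation=3)[:300*148//100],]))
c=cv2.resize(a[140:260,130:390],(780,360),interpolation=2)
d=cv2.resize(b[120:300,140:400],None,fx=3,fy=3,interpolation=2)
cv2.imwrite("pics/v1.png",c);cv2.imwrite("pics/v2.png",d)
```

```text
(no output)
```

View pics/v1.png

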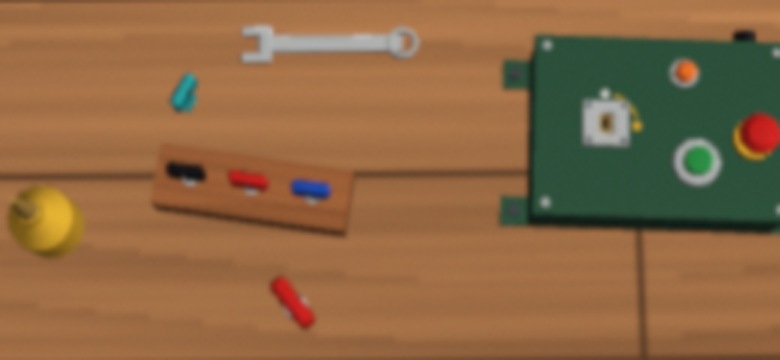

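View pics/v2.png

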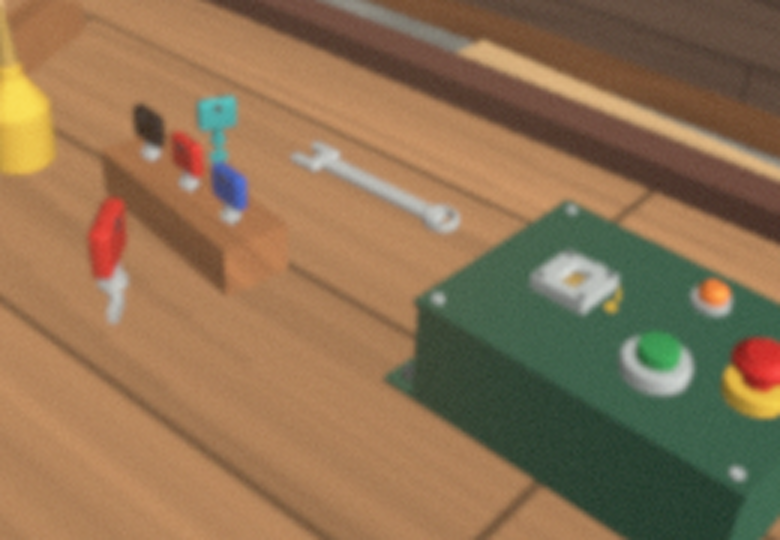

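Candidates for the red key in the top picture are the red head in the block's middle slot (212,201), the larger red key standing on the bench (226,240), and the turquoise key (191,170). The one in the block fits: it is red, it is the smaller of the two reds, and it stands in a slot. The enlarged crop confirms it. The keyway is at (331,180). Next I'll refine the poses.

```bash
cat >> h.py <<'E'
from scipy.optimize import least_squares
def tri(uvt,uvs):
    f=lambda p:np.r_[proj("top",p)[0]-uvt,proj("side",p)[0]-uvs]
    r=least_squares(f,[.55,0,.08]);return r.x,np.abs(r.fun).max()
E
python3 - <<'E'
from h import *
a=cv2.imread("pics/top.png");b=cv2.imread("pics/side.png")
def cen(im,lo,hi,box,lo2=None,hi2=None):
    h=cv2.cvtColor(im,cv2.COLOR_BGR2HSV);m=cv2.inRange(h,lo,hi)
    if lo2:m|=cv2.inRange(h,lo2,hi2)
    x0,y0,x1,y1=box;k=np.zeros_like(m);k[y0:y1,x0:x1]=m[y0:y1,x0:x1]
    ys,xs=np.nonzero(k);return np.array([xs.mean(),ys.mean()]),len(xs),np.c_[xs,ys]
red=((0,150,80),(6,255,255)),((172,150,80),(180,255,255))
t=cen(a,*red[0],(203,192,222,212),*red[1]);s=cen(b,*red[0],(194,160,212,182),*red[1])
print("red",t[:2],s[:2],tri(t[0],s[0]))
bl=((105,120,60),(130,255,255))
t2=cen(a,*bl,(222,192,245,212));s2=cen(b,*bl,(205,170,226,195));print("blue",t2[:2],s2[:2],tri(t2[0],s2[0]))
for c,im in(("top",a),("side",b)):
    for n in ("station","red_key","key_block"):
        for r in ctrl.masks_of(c,n)[:3]:
            ys,xs=np.nonzero(r["pixels"]);print(c,n,round(r["confidence"],2),xs.mean(),ys.mean(),len(xs))
# lid in top
h=cv2.cvtColor(a,cv2.COLOR_BGR2HSV);m=cv2.inRange(h,(60,90,55),(90,255,255))
m[:, :300]=0
ct=max(cv2.findContours(m,0,2)[0],key=cv2.contourArea);rr=cv2.minAreaRect(ct);bx=cv2.boxPoints(rr);P=back("top",bx,.09)
print(bx,P,"ctr",P.mean(0),np.linalg.norm(np.diff(P[:,:2],axis=0),axis=1))
e=np.diff(P[:,:2],axis=0);print(np.degrees(np.arctan2(e[:,1],e[:,0])))
# switch face
g=cen(a,(0,0,130),(180,60,255),(322,168,343,190));print("face top",g[:2],back("top",[g[0]],.1))
rc=cv2.minAreaRect(g[2].astype(np.float32));print(rc)
g=cen(b,(0,0,150),(180,60,255),(314,200,350,228));print("face side",g[:2],back("side",[g[0]],.098))
pts=[]
for t in ["keyway"]*3:
  for c in("top","side"):
    r=ctrl.place_of(c,t)
    if r: pts.append(r[0]["point"])
print(np.round(pts,4))
for n in("start_button","stop_button","discs","key_switch"):
  for c in("top","side"):
    for r in ctrl.place_of(c,n)[:1]:print(n,c,r["confidence"],np.round(r["point"],4))
E
```

```text
red (array([212.13559322, 199.33898305]), 59) (array([202.41904762, 170.73333333]), 105) (array([0.54712789, 0.21102081, 0.07647598]), np.float64(0.10918359170480585))
blue (array([233.11904762, 202.61904762]), 42) (array([217.40816327, 181.2244898 ]), 49) (array([0.53846403, 0.15045385, 0.07660029]), np.float64(0.584268238585679))
top station 0.65 348.18520434557684 184.67994481807207 5799
top station 0.52 212.23529411764707 200.35294117647058 68
top station 0.25 144.52115812917594 213.79732739420936 449
top red_key 0.61 191.02898550724638 171.46376811594203 69
top red_key 0.59 227.61904761904762 241.6031746031746 126
top key_block 0.86 213.96554307116105 203.9183520599251 1335
top key_block 0.62 348.221724909623 184.75417455672232 5809
side station 0.64 353.0887789849197 249.7747689314091 12334
side red_key 0.84 175.7023498694517 204.50130548302872 383
side red_key 0.7 212.1614906832298 160.59627329192546 161
side red_key 0.47 202.12179487179486 173.43589743589743 156
side key_block 0.8 204.65089940039974 193.381745502998 1501
[[306.53262 214.37067]
 [307.76895 152.55539]
 [394.234
[... 173 characters left out ...]
957164   0.09      ]] ctr [ 0.58503777 -0.18066374  0.09      ] [0.17902801 0.24918166 0.18008265]
[ -2.71998985 -91.58376401 175.06681389]
face top (array([331.865, 179.61 ]), 200) [[ 0.5955568 -0.1266012  0.1      ]]
((331.5, 178.5), (17.0, 15.0), 90.0)
face side (array([332.75362319, 212.68115942]), 276) [[ 0.59593687 -0.12780109  0.098     ]]
[[ 0.5952 -0.123   0.1025]
 [ 0.5946 -0.1225  0.1015]
 [ 0.5952 -0.123   0.1025]
 [ 0.5946 -0.1225  0.1015]
 [ 0.5952 -0.123   0.1025]
 [ 0.5946 -0.1225  0.1015]]Traceback (most recent call last):
  File "<stdin>", line 35, in <module>
ValueError: it knows: black_key, blue_key, discs, key_block, keyway, oiler, red_key, red_key_head, spanner, station
```

Run:
```python
from h import *
from scipy.optimize import minimize
a=cv2.imread("pics/top.png");b=cv2.imread("pics/side.png")
def fit(name,size,x0,near):
    ms={}
    ctrl.read_camera("top");ctrl.read_camera("side")
    for c in("top","side"):
        rs=[r for r in ctrl.masks_of(c,name) if abs(np.argwhere(r["pixels"])[:,::-1].mean(0)-proj(c,near)[0]).max()<25]
        if rs: ms[c]=rs[0]["pixels"]
    sx,sy,h=size
    C=np.array([[i*sx/2,j*sy/2,k*h] for i in(-1,1) for j in(-1,1) for k in(0,1)])
    def cost(p):
        t=0
        Rz=R.from_euler("z",p[2]).as_matrix();W=C@Rz.T+[p[0],p[1],0]
        for c,m in ms.items():
            im=np.zeros((384*1,512),np.uint8)
            hull=cv2.convexHull(proj(c,W).astype(np.float32))[:,0]
            big=np.zeros((384*4,512*4),np.uint8)
            cv2.fillConvexPoly(big,np.round((hull+.5)*4*16).astype(np.int32),255,shift=4)
            f=cv2.resize(big,(512,384),interpolation=cv2.INTER_AREA)/255.
            t+=np.abs(f-m).sum()/m.sum()
        return t
    r=min((minimize(cost,[x0[0],x0[1],y],method="Nelder-Mead",options=dict(initial_simplex=[[x0[0],x0[1],y],[x0[0]+.01,x0[1],y],[x0[0],x0[1]+.01,y],[x0[0],x0[1],y+.08]])) for y in(-.25,-.1,0)),key=lambda r:r.fun)
    print(name,list(ms),np.round(r.x,4),r.fun);return r.x
fit("key_block",(.06,.19,.045),(.547,.212),(.547,.212,.03))
p=fit("station",(.174,.244,.09),(.593,-.178),(.593,-.178,.05))
print("keyway",p[:2]+R.from_euler("z",p[2]).as_matrix()[:2,:2]@[0,.055])
```

```text
key_block ['top', 'side'] [ 0.5455  0.2124 -0.1396] 0.46140871392481975
station ['top', 'side'] [ 0.593  -0.1804 -0.0417] 0.12118579486753397
keyway [ 0.59534076 -0.12547491]
```

Call:
apply_moves(series=[{"wz": 1},{"wz": 1},{"wz": 1},{"wz": 1},{"wz": 1}], gripper=85)

```text
invalid input at $.series[0]: expected keys x, y, z, wx, wy, wz
```

Call:
apply_moves(series=[{"wz": 1},{"wz": 1},{"wz": 1},{"wz": 1},{"wz": 1}])

```text
invalid input at $.series[0]: expected keys x, y, z, wx, wy, wz
```

Call:
apply_moves(series=[{"wz": 1},{"wz": 1},{"wz": 1},{"wz": 1},{"wz": 1}])

```text
invalid input at $.series[0]: expected keys x, y, z, wx, wy, wz
```

Call:
apply_moves(series=[{"wz": 0.44},{"x": -0.8,"y": 0.9},{"x": -0.8,"y": 0.9},{"x": -0.8,"y": 0.9},{"x": -0.8,"y": 0.9}])

```text
invalid input at $.series[0]: expected keys x, y, z, wx, wy, wz
```

Call:
apply_moves(series=[{"x": -0.8,"y": 0.9},{"x": -0.8,"y": 0.9},{"x": -0.8,"y": 0.9},{"x": -0.8,"y": 0.9},{"x": -0.8,"y": 0.9}])

```text
invalid input at $.series[0]: expected keys x, y, z, wx, wy, wz
```

Call:
apply_moves(series=[{"x": -0.8,"y": 0.9},{"x": -0.8,"y": 0.9},{"x": -0.8,"y": 0.9},{"x": -0.8,"y": 0.9},{"x": -0.8,"y": 0.9}])

```text
invalid input at $.series[0]: expected keys x, y, z, wx, wy, wz
```

```bash
cat >> h.py <<'E'
def st():
    s=ctrl.read_state();Rt=R.from_quat(np.roll(s["tool_rot"],-1)).as_matrix();y=Rt[:,1]
    print("t",round(s["t"],2),"p",np.round(s["position"],4),"yaw",round(np.arctan2(y[1],y[0]),4),"tilt",np.round(Rt[:2,2],4),"F",np.round(s["force"],1),"gap",round(s["finger_gap"],4),"grip",s["grip_force"]);return s,Rt
def todo(x,y,z=None,yaw=None):
    s,Rt=st();d=np.array([x,y,z if z is not None else s["position"][2]])-s["position"]
    print("shift units",np.round(Rt.T@d/.025,3), end=" ")
    if yaw is not None:
        Y=np.arctan2(Rt[1,1],Rt[0,1]);print("wz units",np.degrees((Y-yaw+np.pi)%(2*np.pi)-np.pi)/5)
E
python3 -c "
from h import *
todo(.546,.211,.055,-.16)"
```

```text
t 2.0 p [0.234  0.5796 0.2313] yaw 1.187 tilt [0. 0.] F [ 0.6  0.3 -0.3] gap 0.0852 grip 0.0
shift units [-17.091  -8.998   7.053] wz units 15.435881045937762
```

All keys are required in each row.

Call:
apply_moves(series=[{"x": 0,"y": 0,"z": 0,"wx": 0,"wy": 0,"wz": 1},{"x": 0,"y": 0,"z": 0,"wx": 0,"wy": 0,"wz": 1},{"x": 0,"y": 0,"z": 0,"wx": 0,"wy": 0,"wz": 1},{"x": 0,"y": 0,"z": 0,"wx": 0,"wy": 0,"wz": 1},{"x": 0,"y": 0,"z": 0,"wx": 0,"wy": 0,"wz": 1}], gripper=85)

```text
t: 2.42
position: [0.234, 0.5795, 0.2313]
tool_rot: [-0.0, 0.401, 0.916, -0.0]
force: [-0.4, -0.2, 0.4]
finger_gap: 0.0847
grip_force: 0.0
```

Call:
apply_moves(series=[{"x": 0,"y": 0,"z": 0,"wx": 0,"wy": 0,"wz": 1},{"x": 0,"y": 0,"z": 0,"wx": 0,"wy": 0,"wz": 1},{"x": 0,"y": 0,"z": 0,"wx": 0,"wy": 0,"wz": 1},{"x": 0,"y": 0,"z": 0,"wx": 0,"wy": 0,"wz": 1},{"x": 0,"y": 0,"z": 0,"wx": 0,"wy": 0,"wz": 1}])

```text
t: 2.83
position: [0.234, 0.5795, 0.2313]
tool_rot: [-0.0, 0.589, 0.808, -0.0]
force: [-0.5, 0.2, -0.2]
finger_gap: 0.0853
grip_force: 0.0
```

Call:
apply_moves(series=[{"x": 0,"y": 0,"z": 0,"wx": 0,"wy": 0,"wz": 1},{"x": 0,"y": 0,"z": 0,"wx": 0,"wy": 0,"wz": 1},{"x": 0,"y": 0,"z": 0,"wx": 0,"wy": 0,"wz": 1},{"x": 0,"y": 0,"z": 0,"wx": 0,"wy": 0,"wz": 1},{"x": 0,"y": 0,"z": 0,"wx": 0,"wy": 0,"wz": 1}])

```text
t: 3.25
position: [0.234, 0.5796, 0.2313]
tool_rot: [-0.0, 0.75, 0.661, -0.0]
force: [0.3, -0.4, -0.9]
finger_gap: 0.0848
grip_force: 0.0
```

Call:
apply_moves(series=[{"x": 0,"y": 0,"z": 0,"wx": 0,"wy": 0,"wz": 0.44},{"x": -0.8,"y": 0.9,"z": 0,"wx": 0,"wy": 0,"wz": 0},{"x": -0.8,"y": 0.9,"z": 0,"wx": 0,"wy": 0,"wz": 0},{"x": -0.8,"y": 0.9,"z": 0,"wx": 0,"wy": 0,"wz": 0},{"x": -0.8,"y": 0.9,"z": 0,"wx": 0,"wy": 0,"wz": 0}])

```text
t: 3.67
position: [0.3106, 0.4853, 0.2313]
tool_rot: [0.0, 0.761, 0.649, 0.0]
force: [0.5, 1.1, 0.5]
finger_gap: 0.0848
grip_force: 0.0
```

Call:
apply_moves(series=[{"x": -0.8,"y": 0.9,"z": 0,"wx": 0,"wy": 0,"wz": 0},{"x": -0.8,"y": 0.9,"z": 0,"wx": 0,"wy": 0,"wz": 0},{"x": -0.8,"y": 0.9,"z": 0,"wx": 0,"wy": 0,"wz": 0},{"x": -0.8,"y": 0.9,"z": 0,"wx": 0,"wy": 0,"wz": 0},{"x": -0.8,"y": 0.9,"z": 0,"wx": 0,"wy": 0,"wz": 0}])

```text
t: 4.08
position: [0.4059, 0.3683, 0.2315]
tool_rot: [0.0, 0.761, 0.648, 0.0]
force: [0.7, 0.4, -0.2]
finger_gap: 0.0854
grip_force: 0.0
```

Call:
apply_moves(series=[{"x": -0.8,"y": 0.9,"z": 0,"wx": 0,"wy": 0,"wz": 0},{"x": -0.8,"y": 0.9,"z": 0,"wx": 0,"wy": 0,"wz": 0},{"x": -0.8,"y": 0.9,"z": 0,"wx": 0,"wy": 0,"wz": 0},{"x": -0.8,"y": 0.9,"z": 0,"wx": 0,"wy": 0,"wz": 0},{"x": -0.8,"y": 0.9,"z": 0,"wx": 0,"wy": 0,"wz": 0}])

```text
t: 4.5
position: [0.5011, 0.2516, 0.2315]
tool_rot: [0.0, 0.762, 0.648, 0.0]
force: [0.8, 0.5, 0.3]
finger_gap: 0.0847
grip_force: 0.0
```

```bash
python3 -c "
from h import *
todo(.546,.211,.055,-.16)"
```

```text
t 4.5 p [0.5011 0.2516 0.2315] yaw -0.1605 tilt [0.0004 0.0002] F [0.8 0.5 0.3] gap 0.0847 grip 0.0
shift units [-1.317  2.031  7.061] wz units -0.005917407418181965
```

Call:
apply_moves(series=[{"x": -0.44,"y": 0.68,"z": 0,"wx": 0,"wy": 0,"wz": 0},{"x": -0.44,"y": 0.68,"z": 0,"wx": 0,"wy": 0,"wz": 0},{"x": -0.44,"y": 0.67,"z": 0,"wx": 0,"wy": 0,"wz": 0},{"x": 0,"y": 0,"z": 0.9,"wx": 0,"wy": 0,"wz": 0},{"x": 0,"y": 0,"z": 0.9,"wx": 0,"wy": 0,"wz": 0}])

```text
t: 4.92
position: [0.548, 0.2115, 0.1882]
tool_rot: [0.001, 0.762, 0.647, 0.003]
force: [-0.2, 0.3, -0.2]
finger_gap: 0.0847
grip_force: 0.0
```

Call:
apply_moves(series=[{"x": 0,"y": 0,"z": 0.8,"wx": 0,"wy": 0,"wz": 0},{"x": 0,"y": 0,"z": 0.6,"wx": 0,"wy": 0,"wz": 0},{"x": 0,"y": 0,"z": 0.4,"wx": 0,"wy": 0,"wz": 0},{"x": 0,"y": 0,"z": 0,"wx": 0,"wy": 0,"wz": 0},{"x": 0,"y": 0,"z": 0,"wx": 0,"wy": 0,"wz": 0}])

```text
t: 5.33
position: [0.5449, 0.2122, 0.1411]
tool_rot: [-0.0, 0.761, 0.648, -0.0]
force: [1.2, 0.1, -1.2]
finger_gap: 0.0849
grip_force: 0.0
```

```bash
python3 -c "
from h import *
todo(.546,.211,.055,-.16)
a=ctrl.read_camera('side');b=ctrl.read_camera('top')
cv2.imwrite('pics/v3.png',np.hstack([cv2.resize(a[120:240,160:260],(400,480),interpolation=2),cv2.resize(b[150:270,170:270],(400,480),interpolation=2)]))"
```

```text
t 5.33 p [0.5449 0.2122 0.1411] yaw -0.1603 tilt [-0.0007 -0.0002] F [ 1.2  0.1 -1.2] gap 0.0849 grip 0.0
shift units [-0.038  0.052  3.445] wz units -0.00344012247377605
```

View pics/v3.png

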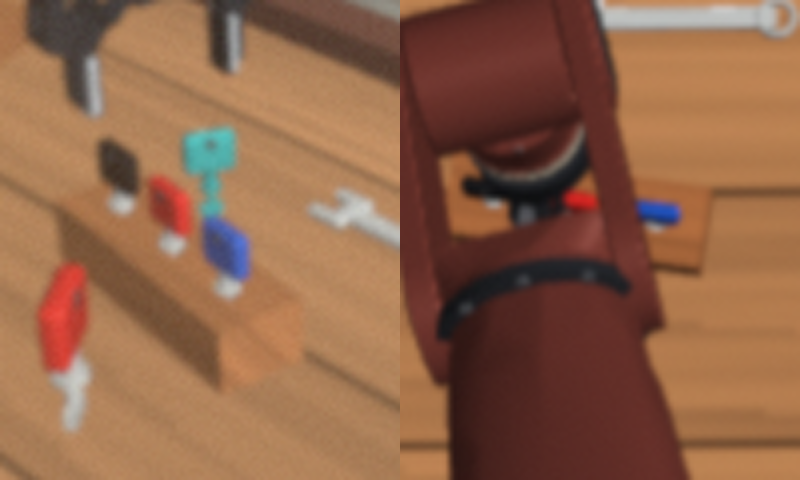

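The side view (left) shows the open fingers straddling the middle red head at about (170,205) in the crop, with the neighbouring keys clear. I'll go down and grip.

Call:
apply_moves(series=[{"x": -0.04,"y": 0.05,"z": 0.9,"wx": 0,"wy": 0,"wz": 0},{"x": 0,"y": 0,"z": 0.9,"wx": 0,"wy": 0,"wz": 0},{"x": 0,"y": 0,"z": 0.8,"wx": 0,"wy": 0,"wz": 0},{"x": 0,"y": 0,"z": 0.5,"wx": 0,"wy": 0,"wz": 0},{"x": 0,"y": 0,"z": 0.34,"wx": 0,"wy": 0,"wz": 0}])

```text
t: 5.85
position: [0.5461, 0.211, 0.0548]
tool_rot: [-0.0, 0.761, 0.648, -0.0]
force: [0.9, 0.1, -0.2]
finger_gap: 0.0847
grip_force: 0.0
```

Call:
apply_moves(series=[{"x": 0,"y": 0,"z": 0,"wx": 0,"wy": 0,"wz": 0},{"x": 0,"y": 0,"z": 0,"wx": 0,"wy": 0,"wz": 0},{"x": 0,"y": 0,"z": 0,"wx": 0,"wy": 0,"wz": 0},{"x": 0,"y": 0,"z": 0,"wx": 0,"wy": 0,"wz": 0},{"x": 0,"y": 0,"z": 0,"wx": 0,"wy": 0,"wz": 0}], gripper=30)

```text
t: 6.27
position: [0.5472, 0.2113, 0.0567]
tool_rot: [0.001, 0.761, 0.648, 0.001]
force: [-0.1, 0.7, -0.2]
finger_gap: 0.0299
grip_force: 0.0
```

```bash
python3 -c "
from h import *
todo(.546,.211,.055,-.16)
a=ctrl.read_camera('side')
cv2.imwrite('pics/v4.png',cv2.resize(a[130:230,160:260],(500,500),interpolation=2))"
```

```text
t 6.27 p [0.5472 0.2113 0.0567] yaw -0.1604 tilt [0.0024 0.0006] F [-0.1  0.7 -0.2] gap 0.0299 grip 0.0
shift units [-0.018 -0.047  0.067] wz units -0.004030947041286458
```

View pics/v4.png

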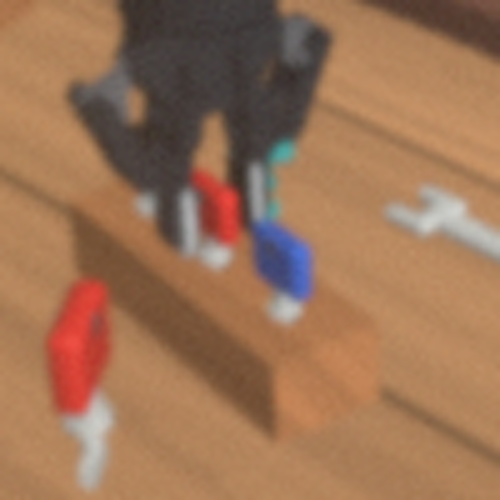

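The red head at (215,205) in the crop is between the pads, so I'll close and lift.

Call:
apply_moves(series=[{"x": 0,"y": 0,"z": 0,"wx": 0,"wy": 0,"wz": 0},{"x": 0,"y": 0,"z": 0,"wx": 0,"wy": 0,"wz": 0},{"x": 0,"y": 0,"z": 0,"wx": 0,"wy": 0,"wz": 0},{"x": 0,"y": 0,"z": 0,"wx": 0,"wy": 0,"wz": 0},{"x": 0,"y": 0,"z": 0,"wx": 0,"wy": 0,"wz": 0}], gripper=0)

```text
t: 6.73
position: [0.5466, 0.211, 0.0559]
tool_rot: [0.0, 0.761, 0.648, 0.0]
force: [-0.2, -0.1, 3.0]
finger_gap: 0.0111
grip_force: 58.8
```

Call:
apply_moves(series=[{"x": 0,"y": 0,"z": 0,"wx": 0,"wy": 0,"wz": 0},{"x": 0,"y": 0,"z": 0,"wx": 0,"wy": 0,"wz": 0},{"x": 0,"y": 0,"z": 0,"wx": 0,"wy": 0,"wz": 0}])

```text
t: 6.98
position: [0.5466, 0.2111, 0.0559]
tool_rot: [0.0, 0.761, 0.648, 0.0]
force: [-0.3, 0.7, 5.7]
finger_gap: 0.0111
grip_force: 59.1
```

```bash
python3 -c "
from h import *
s,_=st();print(s['ft_torque'])"
```

```text
t 6.98 p [0.5466 0.2111 0.0559] yaw -0.1604 tilt [0.0009 0.0001] F [-0.3  0.7  5.7] gap 0.0111 grip 59.12037134170532
[-0.0531476   0.09166255  0.01240658]
```

Call:
apply_moves(series=[{"x": 0,"y": 0,"z": -0.3,"wx": 0,"wy": 0,"wz": 0},{"x": 0,"y": 0,"z": -0.6,"wx": 0,"wy": 0,"wz": 0},{"x": 0,"y": 0,"z": -0.9,"wx": 0,"wy": 0,"wz": 0},{"x": 0,"y": 0,"z": -1,"wx": 0,"wy": 0,"wz": 0},{"x": 0,"y": 0,"z": -1,"wx": 0,"wy": 0,"wz": 0}])

```text
t: 7.4
position: [0.5445, 0.2106, 0.1498]
tool_rot: [-0.001, 0.762, 0.648, -0.002]
force: [0.2, 0.1, -1.1]
finger_gap: 0.011
grip_force: 59.6
```

Call:
apply_moves(series=[{"x": 0,"y": 0,"z": -1,"wx": 0,"wy": 0,"wz": -0.5},{"x": 0,"y": 0,"z": -0.8,"wx": 0,"wy": 0,"wz": -1},{"x": 0,"y": 0,"z": 0,"wx": 0,"wy": 0,"wz": -1},{"x": 0,"y": 0,"z": 0,"wx": 0,"wy": 0,"wz": -1},{"x": 0,"y": 0,"z": 0,"wx": 0,"wy": 0,"wz": -1}])

```text
t: 7.82
position: [0.5455, 0.2109, 0.1953]
tool_rot: [-0.0, 0.619, 0.786, -0.0]
force: [0.3, 0.9, -1.3]
finger_gap: 0.0113
grip_force: 59.6
```

Call:
apply_moves(series=[{"x": 0,"y": 0,"z": 0,"wx": 0,"wy": 0,"wz": -1},{"x": 0,"y": 0,"z": 0,"wx": 0,"wy": 0,"wz": -1},{"x": 0,"y": 0,"z": 0,"wx": 0,"wy": 0,"wz": -1},{"x": 0,"y": 0,"z": 0,"wx": 0,"wy": 0,"wz": -1},{"x": 0,"y": 0,"z": 0,"wx": 0,"wy": 0,"wz": -1}])

```text
t: 8.23
position: [0.545, 0.2108, 0.1943]
tool_rot: [-0.001, 0.434, 0.901, -0.001]
force: [1.0, 0.3, 0.1]
finger_gap: 0.0114
grip_force: 59.6
```

Call:
apply_moves(series=[{"x": 0,"y": 0,"z": 0,"wx": 0,"wy": 0,"wz": -1},{"x": 0,"y": 0,"z": 0,"wx": 0,"wy": 0,"wz": -1},{"x": 0,"y": 0,"z": 0,"wx": 0,"wy": 0,"wz": -1},{"x": 0,"y": 0,"z": 0,"wx": 0,"wy": 0,"wz": -1},{"x": 0,"y": 0,"z": 0,"wx": 0,"wy": 0,"wz": -1}])

```text
t: 8.65
position: [0.545, 0.2108, 0.1943]
tool_rot: [-0.001, 0.229, 0.973, -0.001]
force: [0.1, -0.1, -0.4]
finger_gap: 0.0113
grip_force: 59.6
```

Call:
apply_moves(series=[{"x": 0,"y": 0,"z": 0,"wx": 0,"wy": 0,"wz": -1},{"x": 0,"y": 0,"z": 0,"wx": 0,"wy": 0,"wz": -1},{"x": 0,"y": 0,"z": 0,"wx": 0,"wy": 0,"wz": -1},{"x": 0,"y": 0,"z": 0,"wx": 0,"wy": 0,"wz": -1},{"x": 0,"y": 0,"z": 0,"wx": 0,"wy": 0,"wz": -0.86}])

```text
t: 9.07
position: [0.545, 0.2108, 0.1943]
tool_rot: [-0.001, 0.019, 1.0, -0.0]
force: [-0.3, 0.6, -1.1]
finger_gap: 0.011
grip_force: 59.6
```

```bash
python3 -c "
from h import *
todo(.595,-.124,.15,1.529)"
```

```text
t 9.07 p [0.545  0.2108 0.1943] yaw 1.5331 tilt [-0.0029 -0.0004] F [-0.3  0.6 -1.1] gap 0.011 grip 59.56058442592621
shift units [ -2.51  -13.306   1.771] wz units 0.04703483833031207
```

Call:
apply_moves(series=[{"x": -0.1,"y": -0.5,"z": 0,"wx": 0,"wy": 0,"wz": 0},{"x": -0.18,"y": -0.95,"z": 0,"wx": 0,"wy": 0,"wz": 0},{"x": -0.18,"y": -0.95,"z": 0,"wx": 0,"wy": 0,"wz": 0},{"x": -0.18,"y": -0.95,"z": 0,"wx": 0,"wy": 0,"wz": 0},{"x": -0.18,"y": -0.95,"z": 0,"wx": 0,"wy": 0,"wz": 0}])

```text
t: 9.48
position: [0.5614, 0.1009, 0.1947]
tool_rot: [-0.001, 0.022, 1.0, -0.0]
force: [0.1, 0.8, -1.2]
finger_gap: 0.0113
grip_force: 59.6
```

Call:
apply_moves(series=[{"x": -0.18,"y": -0.95,"z": 0,"wx": 0,"wy": 0,"wz": 0},{"x": -0.18,"y": -0.95,"z": 0,"wx": 0,"wy": 0,"wz": 0},{"x": -0.18,"y": -0.95,"z": 0,"wx": 0,"wy": 0,"wz": 0},{"x": -0.18,"y": -0.95,"z": 0,"wx": 0,"wy": 0,"wz": 0},{"x": -0.18,"y": -0.95,"z": 0,"wx": 0,"wy": 0,"wz": 0}])

```text
t: 9.9
position: [0.5788, -0.0189, 0.1947]
tool_rot: [-0.001, 0.022, 1.0, -0.0]
force: [0.6, 0.8, -1.3]
finger_gap: 0.0109
grip_force: 59.6
```

Call:
apply_moves(series=[{"x": -0.18,"y": -0.95,"z": 0,"wx": 0,"wy": 0,"wz": 0},{"x": -0.18,"y": -0.95,"z": 0,"wx": 0,"wy": 0,"wz": 0},{"x": -0.18,"y": -0.95,"z": 0,"wx": 0,"wy": 0,"wz": 0},{"x": -0.18,"y": -0.95,"z": 0,"wx": 0,"wy": 0,"wz": 0},{"x": -0.08,"y": -0.45,"z": 0,"wx": 0,"wy": 0,"wz": 0}])

```text
t: 10.32
position: [0.5945, -0.1273, 0.1948]
tool_rot: [-0.001, 0.023, 1.0, -0.001]
force: [1.1, 0.0, -0.4]
finger_gap: 0.011
grip_force: 59.6
```

Call:
apply_moves(series=[{"x": 0,"y": 0,"z": 0.8,"wx": 0,"wy": 0,"wz": 0},{"x": 0,"y": 0,"z": 0.7,"wx": 0,"wy": 0,"wz": 0},{"x": 0,"y": 0,"z": 0,"wx": 0,"wy": 0,"wz": 0},{"x": 0,"y": 0,"z": 0,"wx": 0,"wy": 0,"wz": 0},{"x": 0,"y": 0,"z": 0,"wx": 0,"wy": 0,"wz": 0}])

```text
t: 10.73
position: [0.5953, -0.1237, 0.1583]
tool_rot: [0.0, 0.021, 1.0, 0.0]
force: [-0.2, -0.4, -1.4]
finger_gap: 0.0112
grip_force: 59.6
```

```bash
python3 -c "
from h import *
todo(.595,-.124,.15,1.529)
a=ctrl.read_camera('side');b=ctrl.read_camera('top')
for c in('side','top'):
  for n in('red_key','red_key_head','keyway','station'):
    for r in ctrl.place_of(c,n)[:3]: print(c,n,round(r['confidence'],2),np.round(r['point'],4),np.round(proj(c,r['point'])[0],1))
p=ctrl.read_state()['position']
print('expected tip px',proj('side',p-[0,0,.031]),'keyway px',proj('side',[.595,-.124,.1]))
cv2.imwrite('pics/v5.png',np.hstack([cv2.resize(a[150:250,280:380],(500,500),interpolation=2),cv2.resize(b[130:230,290:350],(300,500),interpolation=2)]))"
```

```text
t 10.73 p [ 0.5953 -0.1237  0.1583] yaw 1.5289 tilt [0.0001 0.    ] F [-0.2 -0.4 -1.4] gap 0.0112 grip 59.579545855522156
shift units [ 0.011 -0.012  0.332] wz units -0.0013604222023225704
side red_key 0.7 [0.435  0.1663 0.0024] [180.6 223.4]
side red_key 0.59 [0.6423 0.2796 0.0032] [213.  171.7]
side red_key 0.46 [ 0.5954 -0.1248  0.1285] [333.4 199.8]
side red_key_head 0.74 [0.6427 0.281  0.0487] [212.1 157.3]
side red_key_head 0.64 [0.4337 0.1683 0.0711] [176.8 199. ]
side red_key_head 0.59 [ 0.5926 -0.1228  0.1726] [334.7 181.2]
side keyway 0.7 [ 0.594  -0.1239  0.1002] [330.7 211.4]
side station 0.97 [ 0.5937 -0.1765  0.0026] [345.9 259.3]
top red_key 0.58 [ 0.4302  0.1679 -0.0006] [229.2 243.1]
top red_key 0.38 [ 6.414e-01  2.765e-01 -6.000e-04] [193.9 173.7]
top red_key_head 0.67 [0.643  0.2772 0.05  ] [191.1 169. ]
top red_key_head 0.59 [0.4335 0.1751 0.068 ] [224.8 239.5]
top station 0.92 [ 5.916e-01 -1.779e-01 -2.000e-04] [344.3 188.4]
expected tip px [[332.83202453 200.24359373]] keyway px [[331.03013946 211.3119236 ]]
```

View pics/v5.png

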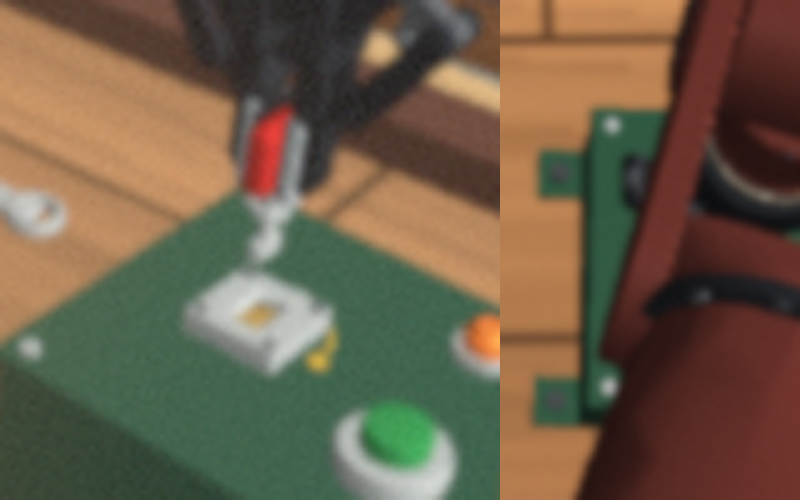

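The side crop shows the key upright, tip at (262,258) in the crop, above the keyway mouth at about (262,313). The keyway's centre is about 1.5 px to the right of where I had it, which agrees with the box fit at y ≈ -0.1255. I'll shift by that and go down to the mouth.

Call:
apply_moves(series=[{"x": 0,"y": -0.07,"z": 0.3,"wx": 0,"wy": 0,"wz": 0},{"x": 0,"y": 0,"z": 0.4,"wx": 0,"wy": 0,"wz": 0},{"x": 0,"y": 0,"z": 0.3,"wx": 0,"wy": 0,"wz": 0},{"x": 0,"y": 0,"z": 0,"wx": 0,"wy": 0,"wz": 0},{"x": 0,"y": 0,"z": 0,"wx": 0,"wy": 0,"wz": 0}])

```text
t: 11.65
position: [0.5942, -0.1253, 0.1313]
tool_rot: [-0.001, 0.021, 1.0, 0.0]
force: [-0.1, -1.5, -0.2]
finger_gap: 0.0115
grip_force: 59.7
```

Call:
apply_moves(series=[{"x": 0,"y": 0,"z": 0.1,"wx": 0,"wy": 0,"wz": 0},{"x": 0,"y": 0,"z": 0.05,"wx": 0,"wy": 0,"wz": 0},{"x": 0,"y": 0,"z": 0.05,"wx": 0,"wy": 0,"wz": 0},{"x": 0,"y": 0,"z": 0,"wx": 0,"wy": 0,"wz": 0},{"x": 0,"y": 0,"z": 0,"wx": 0,"wy": 0,"wz": 0}])

```text
t: 12.07
position: [0.5951, -0.1256, 0.1279]
tool_rot: [-0.0, 0.021, 1.0, -0.0]
force: [-0.3, -0.3, -1.2]
finger_gap: 0.0111
grip_force: 59.6
```

```bash
python3 -c "
from h import *
todo(.5955,-.1255,.127,1.529)
a=ctrl.read_camera('side')
cv2.imwrite('pics/v6.png',cv2.resize(a[170:240,300:370],(560,560),interpolation=2))"
```

```text
t 12.07 p [ 0.5951 -0.1256  0.1279] yaw 1.5291 tilt [-0. -0.] F [-0.3 -0.3 -1.2] gap 0.0111 grip 59.64483976364136
shift units [-0.014  0.005  0.034] wz units 0.0011060214082949788
```

View pics/v6.png

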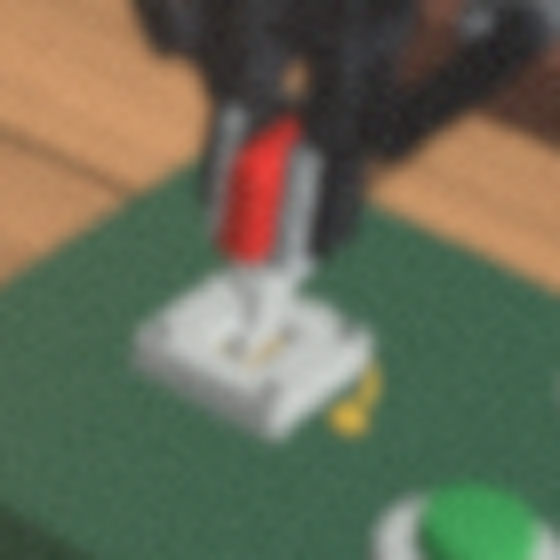

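The bit is about 3 mm inside the mouth at (255,340) and there is no contact force. Next I'll feel for the discs.

Call:
apply_moves(series=[{"x": 0,"y": 0,"z": 0.04,"wx": 0,"wy": 0,"wz": 0},{"x": 0,"y": 0,"z": 0,"wx": 0,"wy": 0,"wz": 0},{"x": 0,"y": 0,"z": 0,"wx": 0,"wy": 0,"wz": 0}])

```text
t: 12.37
position: [0.5951, -0.1256, 0.1268]
tool_rot: [-0.0, 0.021, 1.0, -0.0]
force: [-0.2, 0.7, 0.2]
finger_gap: 0.0115
grip_force: 59.6
```

Call:
apply_moves(series=[{"x": 0,"y": 0,"z": 0.04,"wx": 0,"wy": 0,"wz": 0},{"x": 0,"y": 0,"z": 0,"wx": 0,"wy": 0,"wz": 0},{"x": 0,"y": 0,"z": 0,"wx": 0,"wy": 0,"wz": 0}])

```text
t: 12.62
position: [0.5954, -0.1257, 0.1265]
tool_rot: [0.0, 0.021, 1.0, -0.0]
force: [-1.3, 1.1, 2.5]
finger_gap: 0.0113
grip_force: 60.2
```

Call:
apply_moves(series=[{"x": 0,"y": 0,"z": 0.02,"wx": 0,"wy": 0,"wz": 0},{"x": 0,"y": 0,"z": 0,"wx": 0,"wy": 0,"wz": 0},{"x": 0,"y": 0,"z": 0,"wx": 0,"wy": 0,"wz": 0}])

```text
t: 12.87
position: [0.5954, -0.1257, 0.1263]
tool_rot: [0.0, 0.021, 1.0, -0.0]
force: [-2.0, 0.4, 5.2]
finger_gap: 0.0111
grip_force: 60.5
```

Call:
apply_moves(series=[{"x": 0,"y": 0,"z": 0.02,"wx": 0,"wy": 0,"wz": 0.92},{"x": 0,"y": 0,"z": 0,"wx": 0,"wy": 0,"wz": 0.92},{"x": 0,"y": 0,"z": 0,"wx": 0,"wy": 0,"wz": 0.92},{"x": 0,"y": 0,"z": 0,"wx": 0,"wy": 0,"wz": 0.92},{"x": 0,"y": 0,"z": 0,"wx": 0,"wy": 0,"wz": 0.92}])

```text
t: 13.28
position: [0.5968, -0.1262, 0.1265]
tool_rot: [0.002, 0.222, 0.975, -0.0]
force: [0.3, 0.3, 5.4]
finger_gap: 0.0111
grip_force: 60.5
```

Call:
apply_moves(series=[{"x": 0,"y": 0,"z": 0,"wx": 0,"wy": 0,"wz": 0},{"x": 0,"y": 0,"z": 0,"wx": 0,"wy": 0,"wz": 0}])

```text
t: 13.45
position: [0.5968, -0.1262, 0.1266]
tool_rot: [0.002, 0.22, 0.976, -0.0]
force: [-0.5, -0.5, 6.1]
finger_gap: 0.0108
grip_force: 60.5
```

Call:
apply_moves(series=[{"x": 0,"y": 0,"z": 0,"wx": 0,"wy": 0,"wz": -0.92},{"x": 0,"y": 0,"z": 0,"wx": 0,"wy": 0,"wz": -0.92},{"x": 0,"y": 0,"z": 0,"wx": 0,"wy": 0,"wz": -0.92},{"x": 0,"y": 0,"z": 0,"wx": 0,"wy": 0,"wz": -0.92},{"x": 0,"y": 0,"z": 0,"wx": 0,"wy": 0,"wz": -0.92}])

```text
t: 13.87
position: [0.5968, -0.1264, 0.1265]
tool_rot: [0.002, 0.019, 1.0, -0.001]
force: [0.8, -0.7, 5.4]
finger_gap: 0.011
grip_force: 60.4
```

Call:
apply_moves(series=[{"x": 0,"y": 0,"z": 0,"wx": 0,"wy": 0,"wz": -0.92},{"x": 0,"y": 0,"z": 0,"wx": 0,"wy": 0,"wz": -0.92},{"x": 0,"y": 0,"z": 0,"wx": 0,"wy": 0,"wz": -0.92},{"x": 0,"y": 0,"z": 0,"wx": 0,"wy": 0,"wz": -0.92},{"x": 0,"y": 0,"z": 0,"wx": 0,"wy": 0,"wz": -0.92}])

```text
t: 14.28
position: [0.5963, -0.1259, 0.126]
tool_rot: [0.001, -0.181, 0.984, -0.001]
force: [0.5, 1.3, 0.7]
finger_gap: 0.0115
grip_force: 59.6
```

Call:
apply_moves(series=[{"x": 0,"y": 0,"z": 0,"wx": 0,"wy": 0,"wz": 0},{"x": 0,"y": 0,"z": 0,"wx": 0,"wy": 0,"wz": 0}])

```text
t: 14.45
position: [0.595, -0.1255, 0.1243]
tool_rot: [-0.0, -0.178, 0.984, 0.0]
force: [0.1, 0.0, -0.3]
finger_gap: 0.0112
grip_force: 59.5
```

It dropped into the first disc on the counter-clockwise side. I'll push again for the second.

Call:
apply_moves(series=[{"x": 0,"y": 0,"z": 0.04,"wx": 0,"wy": 0,"wz": 0},{"x": 0,"y": 0,"z": 0.02,"wx": 0,"wy": 0,"wz": 0},{"x": 0,"y": 0,"z": 0,"wx": 0,"wy": 0,"wz": 0}])

```text
t: 14.7
position: [0.5951, -0.1256, 0.1235]
tool_rot: [-0.0, -0.179, 0.984, 0.0]
force: [-1.3, 0.9, 3.0]
finger_gap: 0.011
grip_force: 60.2
```

Call:
apply_moves(series=[{"x": 0,"y": 0,"z": 0.04,"wx": 0,"wy": 0,"wz": 0},{"x": 0,"y": 0,"z": 0,"wx": 0,"wy": 0,"wz": 0},{"x": 0,"y": 0,"z": 0,"wx": 0,"wy": 0,"wz": 0}])

```text
t: 14.95
position: [0.5952, -0.1256, 0.1234]
tool_rot: [-0.0, -0.179, 0.984, 0.0]
force: [-1.5, 0.9, 6.8]
finger_gap: 0.0115
grip_force: 60.8
```

Second disc contact is at 7 mm with 6.8 N. Turning clockwise 0.8 rad.

Call:
apply_moves(series=[{"x": 0,"y": 0,"z": 0,"wx": 0,"wy": 0,"wz": 0.92},{"x": 0,"y": 0,"z": 0,"wx": 0,"wy": 0,"wz": 0.92},{"x": 0,"y": 0,"z": 0,"wx": 0,"wy": 0,"wz": 0.92},{"x": 0,"y": 0,"z": 0,"wx": 0,"wy": 0,"wz": 0.92},{"x": 0,"y": 0,"z": 0,"wx": 0,"wy": 0,"wz": 0.92}])

```text
t: 15.37
position: [0.5957, -0.1255, 0.1233]
tool_rot: [0.001, 0.023, 1.0, 0.0]
force: [-0.7, 2.0, 6.0]
finger_gap: 0.0114
grip_force: 60.5
```

Call:
apply_moves(series=[{"x": 0,"y": 0,"z": 0,"wx": 0,"wy": 0,"wz": 0.92},{"x": 0,"y": 0,"z": 0,"wx": 0,"wy": 0,"wz": 0.92},{"x": 0,"y": 0,"z": 0,"wx": 0,"wy": 0,"wz": 0.92},{"x": 0,"y": 0,"z": 0,"wx": 0,"wy": 0,"wz": 0.92},{"x": 0,"y": 0,"z": 0,"wx": 0,"wy": 0,"wz": 0.92}])

```text
t: 15.78
position: [0.5955, -0.1257, 0.123]
tool_rot: [0.0, 0.222, 0.975, -0.0]
force: [-1.8, 1.1, 4.3]
finger_gap: 0.0115
grip_force: 60.3
```

Call:
apply_moves(series=[{"x": 0,"y": 0,"z": 0,"wx": 0,"wy": 0,"wz": 0},{"x": 0,"y": 0,"z": 0,"wx": 0,"wy": 0,"wz": 0}])

```text
t: 15.95
position: [0.5956, -0.1257, 0.1226]
tool_rot: [0.001, 0.219, 0.976, -0.0]
force: [0.2, 0.6, 2.8]
finger_gap: 0.0111
grip_force: 60.3
```

Call:
apply_moves(series=[{"x": 0,"y": 0,"z": 0.04,"wx": 0,"wy": 0,"wz": 0},{"x": 0,"y": 0,"z": 0,"wx": 0,"wy": 0,"wz": 0},{"x": 0,"y": 0,"z": 0,"wx": 0,"wy": 0,"wz": 0}])

```text
t: 16.2
position: [0.5956, -0.1257, 0.1213]
tool_rot: [0.001, 0.219, 0.976, 0.0]
force: [1.6, 0.9, 2.2]
finger_gap: 0.0112
grip_force: 60.2
```

Call:
apply_moves(series=[{"x": 0,"y": 0,"z": 0.02,"wx": 0,"wy": 0,"wz": 0},{"x": 0,"y": 0,"z": 0,"wx": 0,"wy": 0,"wz": 0},{"x": 0,"y": 0,"z": 0,"wx": 0,"wy": 0,"wz": 0}])

```text
t: 16.45
position: [0.5955, -0.1257, 0.1208]
tool_rot: [0.0, 0.22, 0.976, 0.0]
force: [1.0, 0.1, 1.7]
finger_gap: 0.0112
grip_force: 60.2
```

Call:
apply_moves(series=[{"x": 0,"y": 0,"z": 0.03,"wx": 0,"wy": 0,"wz": 0},{"x": 0,"y": 0,"z": 0,"wx": 0,"wy": 0,"wz": 0},{"x": 0,"y": 0,"z": 0,"wx": 0,"wy": 0,"wz": 0}])

```text
t: 16.7
position: [0.5954, -0.1257, 0.1203]
tool_rot: [0.0, 0.22, 0.976, -0.0]
force: [1.1, 0.5, 3.8]
finger_gap: 0.0108
grip_force: 60.2
```

Call:
apply_moves(series=[{"x": 0,"y": 0,"z": 0.04,"wx": 0,"wy": 0,"wz": 0},{"x": 0,"y": 0,"z": 0,"wx": 0,"wy": 0,"wz": 0},{"x": 0,"y": 0,"z": 0,"wx": 0,"wy": 0,"wz": 0}])

```text
t: 16.95
position: [0.5955, -0.1257, 0.12]
tool_rot: [0.0, 0.22, 0.976, -0.0]
force: [-0.8, 0.2, 6.7]
finger_gap: 0.0114
grip_force: 60.8
```

It has landed on the rotor at 10.5 mm with 6.7 N. I'll turn back to angle 0, where it should be free to drop.

Call:
apply_moves(series=[{"x": 0,"y": 0,"z": 0,"wx": 0,"wy": 0,"wz": -0.92},{"x": 0,"y": 0,"z": 0,"wx": 0,"wy": 0,"wz": -0.92},{"x": 0,"y": 0,"z": 0,"wx": 0,"wy": 0,"wz": -0.92},{"x": 0,"y": 0,"z": 0,"wx": 0,"wy": 0,"wz": -0.92},{"x": 0,"y": 0,"z": 0,"wx": 0,"wy": 0,"wz": -0.92}])

```text
t: 17.37
position: [0.5954, -0.1252, 0.1194]
tool_rot: [0.0, 0.019, 1.0, 0.0]
force: [1.9, 2.4, 4.5]
finger_gap: 0.0112
grip_force: 60.3
```

Call:
apply_moves(series=[{"x": 0,"y": 0,"z": 0.04,"wx": 0,"wy": 0,"wz": 0},{"x": 0,"y": 0,"z": 0.04,"wx": 0,"wy": 0,"wz": 0},{"x": 0,"y": 0,"z": 0,"wx": 0,"wy": 0,"wz": 0},{"x": 0,"y": 0,"z": 0,"wx": 0,"wy": 0,"wz": 0}])

```text
t: 17.7
position: [0.5949, -0.1252, 0.1164]
tool_rot: [-0.0, 0.021, 1.0, 0.0]
force: [2.0, 2.3, 1.8]
finger_gap: 0.0114
grip_force: 59.9
```

Call:
apply_moves(series=[{"x": 0,"y": 0,"z": 0.06,"wx": 0,"wy": 0,"wz": 0},{"x": 0,"y": 0,"z": 0.06,"wx": 0,"wy": 0,"wz": 0},{"x": 0,"y": 0,"z": 0.04,"wx": 0,"wy": 0,"wz": 0},{"x": 0,"y": 0,"z": 0,"wx": 0,"wy": 0,"wz": 0},{"x": 0,"y": 0,"z": 0,"wx": 0,"wy": 0,"wz": 0}])

```text
t: 18.12
position: [0.5942, -0.1257, 0.1119]
tool_rot: [-0.001, 0.021, 1.0, -0.0]
force: [0.4, 0.4, -2.2]
finger_gap: 0.0113
grip_force: 59.6
```

Call:
apply_moves(series=[{"x": 0,"y": 0,"z": 0.05,"wx": 0,"wy": 0,"wz": 0},{"x": 0,"y": 0,"z": 0.03,"wx": 0,"wy": 0,"wz": 0},{"x": 0,"y": 0,"z": 0,"wx": 0,"wy": 0,"wz": 0},{"x": 0,"y": 0,"z": 0,"wx": 0,"wy": 0,"wz": 0}])

```text
t: 18.45
position: [0.5946, -0.1258, 0.1108]
tool_rot: [-0.001, 0.021, 1.0, -0.0]
force: [0.1, 0.8, -1.0]
finger_gap: 0.0113
grip_force: 59.8
```

Call:
apply_moves(series=[{"x": 0,"y": 0,"z": 0.04,"wx": 0,"wy": 0,"wz": 0},{"x": 0,"y": 0,"z": 0,"wx": 0,"wy": 0,"wz": 0},{"x": 0,"y": 0,"z": 0,"wx": 0,"wy": 0,"wz": 0}])

```text
t: 18.7
position: [0.5949, -0.1258, 0.1105]
tool_rot: [-0.0, 0.021, 1.0, -0.0]
force: [-3.5, 1.3, 3.5]
finger_gap: 0.0114
grip_force: 60.3
```

It's home: contact is at exactly 20 mm depth. I'll push lightly, hold to satisfy step 1, then turn.

Call:
apply_moves(series=[{"x": 0,"y": 0,"z": 0.03,"wx": 0,"wy": 0,"wz": 0},{"x": 0,"y": 0,"z": 0,"wx": 0,"wy": 0,"wz": 0},{"x": 0,"y": 0,"z": 0,"wx": 0,"wy": 0,"wz": 0},{"x": 0,"y": 0,"z": 0,"wx": 0,"wy": 0,"wz": 0},{"x": 0,"y": 0,"z": 0,"wx": 0,"wy": 0,"wz": 0}])

```text
t: 19.12
position: [0.5951, -0.1256, 0.1101]
tool_rot: [-0.0, 0.021, 1.0, -0.0]
force: [-2.8, 0.4, 5.9]
finger_gap: 0.0113
grip_force: 60.8
```

Call:
apply_moves(series=[{"x": 0,"y": 0,"z": 0,"wx": 0,"wy": 0,"wz": 0.6},{"x": 0,"y": 0,"z": 0,"wx": 0,"wy": 0,"wz": 0.6},{"x": 0,"y": 0,"z": 0,"wx": 0,"wy": 0,"wz": 0.6},{"x": 0,"y": 0,"z": 0,"wx": 0,"wy": 0,"wz": 0.6},{"x": 0,"y": 0,"z": 0,"wx": 0,"wy": 0,"wz": 0.6}])

```text
t: 19.53
position: [0.5961, -0.1256, 0.1099]
tool_rot: [0.001, 0.152, 0.988, 0.0]
force: [-0.2, 0.7, 2.8]
finger_gap: 0.0114
grip_force: 60.1
```

```bash
python3 -c "
from h import *
s,_=st();print(s['ft_torque'])"
```

```text
t 19.53 p [ 0.5961 -0.1256  0.1099] yaw 1.2648 tilt [ 0.0022 -0.0002] F [-0.2  0.7  2.8] gap 0.0114 grip 60.09495556354523
[0.19055726 0.104969   0.02179673]
```

Call:
apply_moves(series=[{"x": 0,"y": 0,"z": 0,"wx": 0,"wy": 0,"wz": 0.8},{"x": 0,"y": 0,"z": 0,"wx": 0,"wy": 0,"wz": 0.8},{"x": 0,"y": 0,"z": 0,"wx": 0,"wy": 0,"wz": 0.8},{"x": 0,"y": 0,"z": 0,"wx": 0,"wy": 0,"wz": 0.8},{"x": 0,"y": 0,"z": 0,"wx": 0,"wy": 0,"wz": 0.8}])

```text
t: 19.95
position: [0.5958, -0.1259, 0.1099]
tool_rot: [0.001, 0.322, 0.947, -0.0]
force: [-1.7, 0.5, 3.3]
finger_gap: 0.011
grip_force: 60.2
```

Call:
apply_moves(series=[{"x": 0,"y": 0,"z": 0,"wx": 0,"wy": 0,"wz": 0.8},{"x": 0,"y": 0,"z": 0,"wx": 0,"wy": 0,"wz": 0.8},{"x": 0,"y": 0,"z": 0,"wx": 0,"wy": 0,"wz": 0.8},{"x": 0,"y": 0,"z": 0,"wx": 0,"wy": 0,"wz": 0.8},{"x": 0,"y": 0,"z": 0,"wx": 0,"wy": 0,"wz": 0.8}])

```text
t: 20.37
position: [0.5955, -0.1261, 0.1099]
tool_rot: [0.001, 0.481, 0.877, -0.0]
force: [-1.8, -0.2, 2.9]
finger_gap: 0.0112
grip_force: 60.2
```

```bash
python3 -c "
from h import *
s,_=st();print(s['ft_torque'])"
```

```text
t 20.37 p [ 0.5955 -0.1261  0.1099] yaw 0.5663 tilt [ 0.0007 -0.0011] F [-1.8 -0.2  2.9] gap 0.0112 grip 60.247523188591
[0.0257835  0.37635624 0.123398  ]
```

Call:
apply_moves(series=[{"x": 0,"y": 0,"z": 0,"wx": 0,"wy": 0,"wz": 0.8},{"x": 0,"y": 0,"z": 0,"wx": 0,"wy": 0,"wz": 0.8},{"x": 0,"y": 0,"z": 0,"wx": 0,"wy": 0,"wz": 0.8},{"x": 0,"y": 0,"z": 0,"wx": 0,"wy": 0,"wz": 0.8},{"x": 0,"y": 0,"z": 0,"wx": 0,"wy": 0,"wz": 0.8}])

```text
t: 20.78
position: [0.5952, -0.1262, 0.1099]
tool_rot: [0.0, 0.626, 0.78, -0.001]
force: [-2.7, 0.3, 4.6]
finger_gap: 0.0112
grip_force: 60.3
```

Call:
apply_moves(series=[{"x": 0,"y": 0,"z": 0,"wx": 0,"wy": 0,"wz": 0.8},{"x": 0,"y": 0,"z": 0,"wx": 0,"wy": 0,"wz": 0.8},{"x": 0,"y": 0,"z": 0,"wx": 0,"wy": 0,"wz": 0.8},{"x": 0,"y": 0,"z": 0,"wx": 0,"wy": 0,"wz": 0.6},{"x": 0,"y": 0,"z": 0,"wx": 0,"wy": 0,"wz": 0}])

```text
t: 21.2
position: [0.5949, -0.1261, 0.1099]
tool_rot: [0.0, 0.722, 0.692, -0.001]
force: [-3.1, -0.6, 5.4]
finger_gap: 0.011
grip_force: 60.5
```

```bash
python3 -c "
from h import *
s,_=st();print(s['ft_torque'])"
```

```text
t 21.2 p [ 0.5949 -0.1261  0.1099] yaw -0.0418 tilt [-0.0008 -0.001 ] F [-3.1 -0.6  5.4] gap 0.011 grip 60.47168970108032
[-0.03262676  0.71688635  0.15599542]
```

Call:
apply_moves(series=[{"x": 0,"y": 0,"z": 0,"wx": 0,"wy": 0,"wz": 0.5},{"x": 0,"y": 0,"z": 0,"wx": 0,"wy": 0,"wz": 0.5},{"x": 0,"y": 0,"z": 0,"wx": 0,"wy": 0,"wz": 0.3},{"x": 0,"y": 0,"z": 0,"wx": 0,"wy": 0,"wz": 0},{"x": 0,"y": 0,"z": 0,"wx": 0,"wy": 0,"wz": 0}])

```text
t: 21.62
position: [0.5948, -0.126, 0.1099]
tool_rot: [0.0, 0.759, 0.651, -0.001]
force: [-4.0, 0.1, 5.4]
finger_gap: 0.0114
grip_force: 60.5
```

```bash
python3 -c "
from h import *
s,_=st();print(s['ft_torque'])
a=ctrl.read_camera('side')
cv2.imwrite('pics/v7.png',cv2.resize(a[170:240,300:370],(560,560),interpolation=2))"
```

```text
t 21.62 p [ 0.5948 -0.126   0.1099] yaw -0.1529 tilt [-0.001  -0.0009] F [-4.   0.1  5.4] gap 0.0114 grip 60.52458643913269
[-0.04416689  0.78135307  0.11192065]
```

View pics/v7.png

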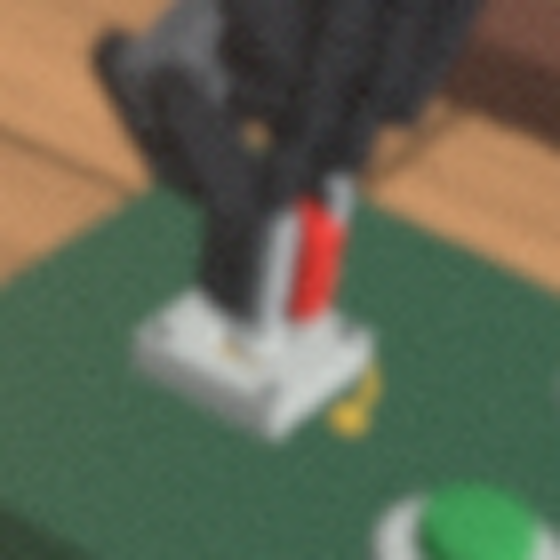

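```bash
python3 -c "
from h import *
for i in range(5):
  ctrl.read_camera('side');s=ctrl.read_state();print(s['t'],s['ft_torque'],s['force'],s['joint_efforts'][5],s['qpos'][5])
for r in ctrl.place_of('side','red_key')[:4]+ctrl.place_of('side','red_key_head')[:4]: print(r['confidence'],r['point'])"
```

```text
21.7167 [-0.0353147   0.76313229  0.08666987] [-3.66193562 -0.79049811  5.27094246] 0.15435943845659494 -0.17012403798708214
21.7667 [-0.03665159  0.74770018  0.15687075] [-3.49251833 -0.52494759  6.12010054] 0.15410251915454865 -0.17011711356628034
21.8167 [-0.05093148  0.83354263  0.13262734] [-3.53034705  0.41773655  5.86318722] 0.15409845393151045 -0.1700970293702002
21.8667 [-0.01885624  0.75813103  0.14845551] [-4.33003785 -0.05734596  5.34802999] 0.15408663544803858 -0.17012150306566054
21.9167 [-0.02198885  0.79692267  0.19428718] [-3.2057139  -0.01162732  5.46801636] 0.15411449130624533 -0.17013203193312376
0.61 [0.4351, 0.1656, 0.0059]
0.5 [0.5959, -0.126, 0.0783]
0.48 [0.6414, 0.2786, 0.0027]
0.82 [0.4326, 0.1681, 0.0706]
0.55 [0.5926, -0.1221, 0.1252]
```

Joint 6 effort is a steady 0.154 N m, so the spring is carrying it and the stop has not been reached yet. I'll ease on a little further.

Call:
apply_moves(series=[{"x": 0,"y": 0,"z": 0,"wx": 0,"wy": 0,"wz": 0.4},{"x": 0,"y": 0,"z": 0,"wx": 0,"wy": 0,"wz": 0.2},{"x": 0,"y": 0,"z": 0,"wx": 0,"wy": 0,"wz": 0},{"x": 0,"y": 0,"z": 0,"wx": 0,"wy": 0,"wz": 0},{"x": 0,"y": 0,"z": 0,"wx": 0,"wy": 0,"wz": 0}])

```text
t: 22.43
position: [0.5948, -0.1261, 0.1099]
tool_rot: [0.0, 0.776, 0.631, -0.001]
force: [-4.0, 0.2, 5.9]
finger_gap: 0.011
grip_force: 60.5
```

```bash
python3 -c "
from h import *
s,_=st();print(s['ft_torque'],s['joint_efforts'][5])"
```

```text
t 22.43 p [ 0.5948 -0.1261  0.1099] yaw -0.2052 tilt [-0.0011 -0.0009] F [-4.   0.2  5.9] gap 0.011 grip 60.53541541099548
[-0.00415361  0.89081027  0.14178702] 0.1629228936508298
```

The rotor is effectively at the stop now: the tool has turned 1.73 rad, less 0.15 of play, with 0.163 N m of effort. Holding.

Call:
apply_moves(series=[{"x": 0,"y": 0,"z": 0,"wx": 0,"wy": 0,"wz": 0},{"x": 0,"y": 0,"z": 0,"wx": 0,"wy": 0,"wz": 0},{"x": 0,"y": 0,"z": 0,"wx": 0,"wy": 0,"wz": 0},{"x": 0,"y": 0,"z": 0,"wx": 0,"wy": 0,"wz": 0},{"x": 0,"y": 0,"z": 0,"wx": 0,"wy": 0,"wz": 0}])

```text
t: 22.85
position: [0.5948, -0.126, 0.1099]
tool_rot: [0.0, 0.776, 0.631, -0.001]
force: [-3.9, -0.4, 5.0]
finger_gap: 0.0111
grip_force: 60.5
```

Call:
apply_moves(series=[{"x": 0,"y": 0,"z": 0,"wx": 0,"wy": 0,"wz": 0},{"x": 0,"y": 0,"z": 0,"wx": 0,"wy": 0,"wz": 0},{"x": 0,"y": 0,"z": 0,"wx": 0,"wy": 0,"wz": 0},{"x": 0,"y": 0,"z": 0,"wx": 0,"wy": 0,"wz": 0},{"x": 0,"y": 0,"z": 0,"wx": 0,"wy": 0,"wz": 0}])

```text
t: 23.27
position: [0.5948, -0.1261, 0.1098]
tool_rot: [-0.0, 0.776, 0.631, -0.001]
force: [-3.5, -0.6, 5.1]
finger_gap: 0.0112
grip_force: 60.5
```

Call:
apply_moves(series=[{"x": 0,"y": 0,"z": 0,"wx": 0,"wy": 0,"wz": 0},{"x": 0,"y": 0,"z": 0,"wx": 0,"wy": 0,"wz": 0},{"x": 0,"y": 0,"z": 0,"wx": 0,"wy": 0,"wz": 0},{"x": 0,"y": 0,"z": 0,"wx": 0,"wy": 0,"wz": 0},{"x": 0,"y": 0,"z": 0,"wx": 0,"wy": 0,"wz": 0}])

```text
t: 23.68
position: [0.5948, -0.1261, 0.1099]
tool_rot: [-0.0, 0.776, 0.631, -0.001]
force: [-5.2, -0.8, 6.1]
finger_gap: 0.0112
grip_force: 60.5
```

Call:
apply_moves(series=[{"x": 0,"y": 0,"z": 0,"wx": 0,"wy": 0,"wz": 0},{"x": 0,"y": 0,"z": 0,"wx": 0,"wy": 0,"wz": 0},{"x": 0,"y": 0,"z": 0,"wx": 0,"wy": 0,"wz": 0},{"x": 0,"y": 0,"z": 0,"wx": 0,"wy": 0,"wz": 0},{"x": 0,"y": 0,"z": 0,"wx": 0,"wy": 0,"wz": 0}])

```text
t: 24.1
position: [0.5948, -0.126, 0.1098]
tool_rot: [-0.0, 0.776, 0.631, -0.001]
force: [-3.4, 0.2, 5.3]
finger_gap: 0.0111
grip_force: 60.5
```

Call:
apply_moves(series=[{"x": 0,"y": 0,"z": 0,"wx": 0,"wy": 0,"wz": 0},{"x": 0,"y": 0,"z": 0,"wx": 0,"wy": 0,"wz": 0},{"x": 0,"y": 0,"z": 0,"wx": 0,"wy": 0,"wz": 0},{"x": 0,"y": 0,"z": 0,"wx": 0,"wy": 0,"wz": 0},{"x": 0,"y": 0,"z": 0,"wx": 0,"wy": 0,"wz": 0}])

```text
t: 24.52
position: [0.5948, -0.126, 0.1099]
tool_rot: [-0.0, 0.776, 0.631, -0.001]
force: [-4.1, -0.8, 6.0]
finger_gap: 0.0113
grip_force: 60.5
```

Call:
apply_moves(series=[{"x": 0,"y": 0,"z": 0,"wx": 0,"wy": 0,"wz": 0},{"x": 0,"y": 0,"z": 0,"wx": 0,"wy": 0,"wz": 0},{"x": 0,"y": 0,"z": 0,"wx": 0,"wy": 0,"wz": 0},{"x": 0,"y": 0,"z": 0,"wx": 0,"wy": 0,"wz": 0},{"x": 0,"y": 0,"z": 0,"wx": 0,"wy": 0,"wz": 0}])

```text
t: 24.93
position: [0.5948, -0.1261, 0.1098]
tool_rot: [-0.0, 0.776, 0.631, -0.001]
force: [-3.6, -0.1, 6.0]
finger_gap: 0.0111
grip_force: 60.5
```

Call:
apply_moves(series=[{"x": 0,"y": 0,"z": 0,"wx": 0,"wy": 0,"wz": 0},{"x": 0,"y": 0,"z": 0,"wx": 0,"wy": 0,"wz": 0},{"x": 0,"y": 0,"z": 0,"wx": 0,"wy": 0,"wz": 0},{"x": 0,"y": 0,"z": 0,"wx": 0,"wy": 0,"wz": 0},{"x": 0,"y": 0,"z": 0,"wx": 0,"wy": 0,"wz": 0}])

```text
t: 25.35
position: [0.5948, -0.1261, 0.1098]
tool_rot: [-0.0, 0.776, 0.631, -0.001]
force: [-3.3, 0.6, 6.0]
finger_gap: 0.0114
grip_force: 60.5
```

Call:
apply_moves(series=[{"x": 0,"y": 0,"z": 0,"wx": 0,"wy": 0,"wz": 0},{"x": 0,"y": 0,"z": 0,"wx": 0,"wy": 0,"wz": 0},{"x": 0,"y": 0,"z": 0,"wx": 0,"wy": 0,"wz": 0},{"x": 0,"y": 0,"z": 0,"wx": 0,"wy": 0,"wz": 0},{"x": 0,"y": 0,"z": 0,"wx": 0,"wy": 0,"wz": 0}])

```text
t: 25.77
position: [0.5948, -0.1261, 0.1098]
tool_rot: [-0.0, 0.776, 0.631, -0.001]
force: [-4.5, -0.3, 5.6]
finger_gap: 0.0111
grip_force: 60.5
```

```bash
python3 -c "
from h import *
s,_=st();print(s['ft_torque'],s['joint_efforts'][5],abs(s['joint_vel']).max())
if s['joint_efforts'][5]>.15 and s['grip_force']>30 and s['position'][2]<.1115: print(ctrl.job_done())"
```

```text
t 25.77 p [ 0.5948 -0.1261  0.1098] yaw -0.2052 tilt [-0.0012 -0.0009] F [-4.5 -0.3  5.6] gap 0.0111 grip 60.53610563278198
[-0.02041896  0.80602208  0.17878393] 0.1626906031742692 0.0016573026195628084
the job is handed in; nothing more can be done
None
```

I handed the job in with the red key home in the switch, turned a quarter turn clockwise to about the stop and held there for over 3 s, still gripped; the switch angle is inferred from tool turn and torque, and no verdict came back.

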